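# Change over the roller mixer

### The arm

A 6-joint arm with a two-finger parallel gripper is mounted at the origin on the work surface. World frame = base frame: x ahead of the robot, y to its left, z up, the work surface at z = 0. Lengths are in mm, angles in rad, forces in N, time in s.
With the tool pointing down it reaches from about 350 to 975 mm from the base axis. Payload 7.1 kg.
Tool frame: the origin (TCP) lies on the mounting face of the last link; the fingertips stand 182 mm ahead of it and the grasp point (between the pads) lies 163 mm ahead of it; z points along the fingers, x is the direction in which the jaws open and shut, and the axes are right-handed (so a half turn about z gives the same grasp; the last joint's range is limited). The gripper opens to 88 mm and grips with 3 to 60 N. Pads are 20 mm wide; open, the fingers measure 115 mm over their backs; the gripper's body (75 mm by 178 mm) begins 61 mm behind the grasp point.
Start: joints at [1.148, 0.423, 1.63, -0, 1.089, -0.019], TCP at [245.54, 574.732, 404.675] pointing down, gripper open.
Joint ranges: [-3, 3], [-0.9, 2.11], [0.09, 2.58], [-1.31, 4.45], [0.11, 2.69], [-2.54, 2.54]. Speed limits (rad/s): [2.39, 2.39, 3.01, 3.14, 3.14, 3.14].

### API

Orientations are given as a unit quaternion [w, x, y, z].
In Python, from rig import robot gives the robot as it stands. Calls block until the motion is done:
- robot.reach(position, orientation): joint-space move of the TCP to a pose.
- robot.move_l(position, rot=None, feed=150, until_force=None): straight line of the TCP; rot=None keeps the orientation; feed is the mean speed in mm/s. With until_force (N) it stops when the force on the tool has changed by that much, and returns True; else False.
- robot.movej(angles): joint-space move.
- robot.command_gripper(opening, effort=None): finger opening in mm; effort is the grip in N (None keeps the last); returns when the fingers have stopped.
- robot.sleep(seconds).
- robot.inverse_kinematics(position, orientation): joint angles nearest the present ones, or None.
- robot.capture(name): name is "side" or "top"; returns (picture, depth): 400x640x3 uint8, red, green, blue; 400x640 float32, mm along the optical axis (not along the pixel's ray), 0 where there is no reading.
- robot.camera_info(name): a dict with "fovy" (degrees; the focal length in pixels is half the picture's height over the tangent of half this angle, whatever the lens; pixels are square), "cx", "cy" (the principal point, pixels), "extrinsics" (4x4, takes a point from camera to world coordinates). Camera axes: x right, y up, looking along -z (the intrinsics and any distortion apply to the point x, -y, -z); pixel columns grow to the right and rows downward; lengths in mm; the calibration is good to about 2 mm. A picture is of the moment at which its call begins. camera_info takes no time and is no camera call.
A pose or a line that the arm cannot do raises robot.IKError and nothing moves.
- robot.hand_in(): hands the job in, once; it reports no verdict.
Readings, each from a call of its own:
- robot.get_time_s(): time.
- robot.get_q(): joint angles.
- robot.get_joint_velocities(): joint speeds.
- robot.get_joint_efforts(): joint torques, N m.
- robot.get_tcp_pos(): TCP position.
- robot.get_ee_rot(): TCP orientation.
- robot.get_ft_force(): force on the tool from outside, world axes, zero at the start.
- robot.get_ft_torque(): the same for the moment, N m.
- robot.get_width(): finger opening in mm.
Only numpy, scipy, OpenCV 4.12 (cv2) and the standard library are available. Lean on these libraries where they do the work, as an engineer would, in place of code of your own. Each camera call takes 0.05 s, during which the arm holds its last target.

### The job

The mixing time is up: turn the roller mixer's run knob back past the click to OFF, then take the mixed (green-capped) containers off the rollers and lay one in each lane of the sloping wire rack, foot resting down by the cross wire and cap uphill, and lay the waiting (yellow-capped) containers from the tray on the rollers, each lengthwise and flat in a valley between two rollers. Once everything is changed over, turn the knob past the click to ON and then start the bench timer by pressing its red button fully down; leave the other things on the bench where they are.

Things in the scene. Friction and masses are not known exactly. Their poses are not given: they have to be found in the camera images.
- mixer: White tube roller mixer, fixed, 300 (its x) by 186 mm (its y). Origin: centre of underside, z up; x runs from the control box (local x -0.150 to -0.072, near end, 74 mm high) along four black rollers to the far end plate (local x 0.138 to 0.150, 74 mm high). Side walls at local y +-0.087, 63 mm high. Rollers are geared: they do not turn by hand and the motor does not run in this job
- rollers (a point): Centre of the roller bed, level with the roller tops, 75.5 mm high, at mixer local (0.033, 0); axes as the mixer's. Rollers 31 mm thick, 210 mm long along x, axes at local y +-0.019 and +-0.057. Three valleys at local y -0.038, 0, 0.038; a container in a valley has its axis 83 mm high. An outer valley takes two end to end (centres at x -0.051 and +0.051 of this point)
- switch (a joint): Run knob on the control box, vertical axis. 0 = OFF: bar along the mixer's x, white line to the red dot (towards the rollers); grows clockwise from above; 1.1 rad = ON, line to the green dot. A spring detent holds it at either: torque rises to 0.22 N m, crest at 0.55, past it the knob snaps over by itself. Stops at -0.12 and 1.22. Starts at ON
- switch_grip (a point): On the knob's axis, mixer local (-0.112, 0), 96 mm above the bench, mid height of the knob's black finger bar: 42 mm long, 12 wide, 26 tall, from 82 to 108 mm above the bench, on a round skirt 42 mm across (76 to 82 mm). Turns with the knob; x along the bar towards the white line
- rack: Sloping wire rack, fixed, blue base plate 130 (its x) by 200 mm (its y). Origin: centre of underside, z up. Three lanes at local y -0.064, 0, 0.064, each two steel wires 7 mm thick, 20 mm apart, 118 mm long, rising towards local +x (away from the robot) at 18 degrees (0.314 rad), 50 mm high at mid. A cross wire at the low end stops the containers' feet
- tray: Shallow blue tray, fixed, 225 mm (its x) by 220 mm (its y), floor 4 mm thick, rim 10 mm high. Origin at the centre of its underside
- timer: White bench timer, loose, 0.3 kg, 60 mm (its x) by 76 mm (its y), 34 mm tall, green display on the side facing local -x, a round red start button on top. Origin at the centre of its underside. It may be knocked aside
- start (a joint): The timer's red start button, 32 mm in diameter, in the middle of its top. 0 = up; grows downwards to 0.006 m at its stop; the spring needs about 5 N there and brings it back up
- start_top (a point): Centre of the red button's top face, 56 mm above the bench when up; moves with it
- lane0 (a point): Lane 0 of the rack, at rack local y -0.064: where the centre of a container lies when it rests in the lane, its foot against the cross wire, 60 mm above the bench, its axis rising 18 degrees towards the rack's +x. Axes as the rack's. Takes one container
- lane1 (a point): Lane 1 of the rack, at rack local y 0: where the centre of a container lies when it rests in the lane, its foot against the cross wire, 60 mm above the bench, its axis rising 18 degrees towards the rack's +x. Axes as the rack's. Takes one container
- lane2 (a point): Lane 2 of the rack, at rack local y 0.064: where the centre of a container lies when it rests in the lane, its foot against the cross wire, 60 mm above the bench, its axis rising 18 degrees towards the rack's +x. Axes as the rack's. Takes one container
- done1: Mixed container: smooth white plastic cylinder with a paper label and a green screw cap, 88 mm long, 29 mm in diameter all along, 45 g, on its side. Origin at the middle of its axis; x runs along the cylinder towards the cap. May be absent (None). At the start it lies in an outer valley of the rollers, its cap towards the far end
- done2: Mixed container: smooth white plastic cylinder with a paper label and a green screw cap, 88 mm long, 29 mm in diameter all along, 45 g, on its side. Origin at the middle of its axis; x runs along the cylinder towards the cap. May be absent (None). At the start it lies in an outer valley of the rollers, its cap towards the far end
- done3: Mixed container: smooth white plastic cylinder with a paper label and a green screw cap, 88 mm long, 29 mm in diameter all along, 45 g, on its side. Origin at the middle of its axis; x runs along the cylinder towards the cap. May be absent (None). At the start it lies in an outer valley of the rollers, its cap towards the far end
- wait1: Waiting container: smooth white plastic cylinder with a paper label and a yellow screw cap, 88 mm long, 29 mm in diameter all along, 45 g, on its side. Origin at the middle of its axis; x runs along the cylinder towards the cap. May be absent (None). At the start it lies in the tray; round, it rolls if pushed
- wait2: Waiting container: smooth white plastic cylinder with a paper label and a yellow screw cap, 88 mm long, 29 mm in diameter all along, 45 g, on its side. Origin at the middle of its axis; x runs along the cylinder towards the cap. May be absent (None). At the start it lies in the tray; round, it rolls if pushed
- wait3: Waiting container: smooth white plastic cylinder with a paper label and a yellow screw cap, 88 mm long, 29 mm in diameter all along, 45 g, on its side. Origin at the middle of its axis; x runs along the cylinder towards the cap. May be absent (None). At the start it lies in the tray; round, it rolls if pushed
- wait4: Waiting container: smooth white plastic cylinder with a paper label and a yellow screw cap, 88 mm long, 29 mm in diameter all along, 45 g, on its side. Origin at the middle of its axis; x runs along the cylinder towards the cap. May be absent (None). At the start it lies in the tray; round, it rolls if pushed
- reagent: Amber reagent bottle, 48 mm in diameter, 95 mm tall. A bystander. Origin at the centre of its underside
- beaker: Glass beaker, 60 mm across, 75 mm tall. A bystander. Origin at the centre of its underside
- stamp: Self-inking stamp, black and blue, 50 by 34 by 78 mm. A bystander. Origin at the centre of its underside
- marker: Marker pen, white with a red cap, 130 mm long, 13 mm thick. A bystander. Origin at the centre of its underside
- cards: Block of yellow note cards, 60 by 50 by 17 mm. A bystander. Origin at the centre of its underside

How it is judged (in metres and radians):
On the way, in this order (a step that is already met when the one before it is completed fails the run):
1. the knob is turned back past its click to OFF (value of joint switch below 0.2 rad), for 0.2 s.
2. with the knob at OFF, all mixed containers lie in the rack and all waiting containers on the rollers (value of joint switch below 0.2 rad and (distance between done1 and lane0 below 0.022 m or distance between done1 and lane1 below 0.022 m or distance between done1 and lane2 below 0.022 m) and angle between done1's own x axis and vertical between 1.157 and 1.357 rad and contact force between each of done1, done2, done3 and rack above 0.05 N and linear speed of each of done1, done2, done3, wait1, wait2, wait3, wait4 below 0.03 m/s and (distance between done2 and lane0 below 0.022 m or distance between done2 and lane1 below 0.022 m or distance between done2 and lane2 below 0.022 m) and angle between done2's own x axis and vertical between 1.157 and 1.357 rad and (distance between done3 and lane0 below 0.022 m or distance between done3 and lane1 below 0.022 m or distance between done3 and lane2 below 0.022 m) and angle between done3's own x axis and vertical between 1.157 and 1.357 rad and z of wait1 in the frame of mixer between 0.0795 and 0.087 m and x of wait1 in the frame of mixer between -0.033 and 0.099 m and y of wait1 in the frame of mixer between -0.046 and 0.046 m and angle between the x axis of each of wait1, wait2, wait3, wait4 and the x axis of mixer, either way round below 0.1 rad and z of wait2 in the frame of mixer between 0.0795 and 0.087 m and x of wait2 in the frame of mixer between -0.033 and 0.099 m and y of wait2 in the frame of mixer between -0.046 and 0.046 m and z of wait3 in the frame of mixer between 0.0795 and 0.087 m and x of wait3 in the frame of mixer between -0.033 and 0.099 m and y of wait3 in the frame of mixer between -0.046 and 0.046 m and z of wait4 in the frame of mixer between 0.0795 and 0.087 m and x of wait4 in the frame of mixer between -0.033 and 0.099 m and y of wait4 in the frame of mixer between -0.046 and 0.046 m), for 0.2 s.
3. the knob is turned past its click to ON (value of joint switch above 0.9 rad), for 0.2 s.
4. the timer's red button is pressed down to its stop, the knob at ON (value of joint switch above 0.9 rad and value of joint start above 0.0048 m), for 0.1 s.
At the end, for the whole second after the job is handed in: Knob at ON (over 0.9 rad), timer upright, its button up. Each green container at rest in a rack lane, within 22 mm of the lane point, rising 18 (+-6) degrees to the cap. Each yellow one at rest in a roller valley, axis 79.5 to 87 mm high, within 0.1 rad of it, wholly on the rollers (5 mm) (value of joint switch above 0.9 rad and angle between timer's own z axis and vertical below 0.15 rad and value of joint start below 0.002 m and (distance between done1 and lane0 below 0.022 m or distance between done1 and lane1 below 0.022 m or distance between done1 and lane2 below 0.022 m) and angle between done1's own x axis and vertical between 1.157 and 1.357 rad and contact force between each of done1, done2, done3 and rack above 0.05 N and linear speed of each of done1, done2, done3, wait1, wait2, wait3, wait4 below 0.03 m/s and (distance between done2 and lane0 below 0.022 m or distance between done2 and lane1 below 0.022 m or distance between done2 and lane2 below 0.022 m) and angle between done2's own x axis and vertical between 1.157 and 1.357 rad and (distance between done3 and lane0 below 0.022 m or distance between done3 and lane1 below 0.022 m or distance between done3 and lane2 below 0.022 m) and angle between done3's own x axis and vertical between 1.157 and 1.357 rad and z of wait1 in the frame of mixer between 0.0795 and 0.087 m and x of wait1 in the frame of mixer between -0.033 and 0.099 m and y of wait1 in the frame of mixer between -0.046 and 0.046 m and angle between the x axis of each of wait1, wait2, wait3, wait4 and the x axis of mixer, either way round below 0.1 rad and z of wait2 in the frame of mixer between 0.0795 and 0.087 m and x of wait2 in the frame of mixer between -0.033 and 0.099 m and y of wait2 in the frame of mixer between -0.046 and 0.046 m and z of wait3 in the frame of mixer between 0.0795 and 0.087 m and x of wait3 in the frame of mixer between -0.033 and 0.099 m and y of wait3 in the frame of mixer between -0.046 and 0.046 m and z of wait4 in the frame of mixer between 0.0795 and 0.087 m and x of wait4 in the frame of mixer between -0.033 and 0.099 m and y of wait4 in the frame of mixer between -0.046 and 0.046 m); the robot touches nothing.
It fails at once if another thing on the bench (amber bottle, beaker, stamp, marker or card block) is moved more than 40 mm (distance of any of reagent, beaker, stamp, marker, cards from where it was at the start of the episode above 0.04 m).
Of done1, done2, done3 only 2 to 3 are there at a start; the rules pass over those that are not, and their reading is None.
Of wait1, wait2, wait3, wait4 only 3 to 4 are there at a start; the rules pass over those that are not, and their reading is None.
At some moment in a run one of timer may be knocked a few centimetres aside while the robot is not near it.
Once in a run the grip may slacken for a moment while it holds something.
It also fails if it takes over 210 s, if anything falls off the work surface, if the arm or the gripper's body presses on something with over 40 N, if the wrist force passes 120 N, or if a joint passes its speed limit or range.

## Working session

There is one attempt and no reset: what is moved stays moved. The work goes in short steps, each a Python script; the robot and the scene stay as the last script left them, time stands still between calls to the robot, and variables do not carry over. Pictures are saved under pics/ and viewed, and the job is handed in when it is done.

```bash
ls; mkdir -p pics
python3 - <<'E'
from rig import robot
import cv2,numpy as np
for n in("top","side"):
    p,d=robot.capture(n); cv2.imwrite(f"pics/{n}0.png",p[:,:,::-1]); np.save(f"{n}0.npy",d)
    i=robot.camera_info(n); print(n,i)
print(robot.get_time_s(),robot.get_tcp_pos(),robot.get_ee_rot(),robot.get_width())
E
```

```text
pics
top {'fovy': 57.72235626499057, 'cx': 317.93296628374964, 'cy': 198.90511111651827, 'extrinsics': array([[-8.90841609e-03,  9.84966181e-01, -1.72517425e-01,
         4.10174712e+02],
       [-9.99650682e-01, -1.30651773e-02, -2.29742218e-02,
        -3.50022851e+00],
       [-2.48828023e-02,  1.72252498e-01,  9.84738505e-01,
         9.58906256e+02],
       [ 0.00000000e+00,  0.00000000e+00,  0.00000000e+00,
         1.00000000e+00]])}
side {'fovy': 57.44093981120608, 'cx': 321.4323082071616, 'cy': 195.7569557821578, 'extrinsics': array([[ 7.65506699e-01,  3.66092561e-01, -5.29127329e-01,
         5.78102839e+01],
       [-6.43301280e-01,  4.19150895e-01, -6.40684002e-01,
        -6.28005637e+02],
       [-1.27654530e-02,  8.30836184e-01,  5.56370631e-01,
         6.32353748e+02],
       [ 0.00000000e+00,  0.00000000e+00,  0.00000000e+00,
         1.00000000e+00]])}
0.1 [245.45361125 574.53005054 404.00156931] [ 3.48260367e-04  8.34541369e-01  5.50944898e-01 -5.49860658e-04] 88.03453077750227
```

View pics/top0.png

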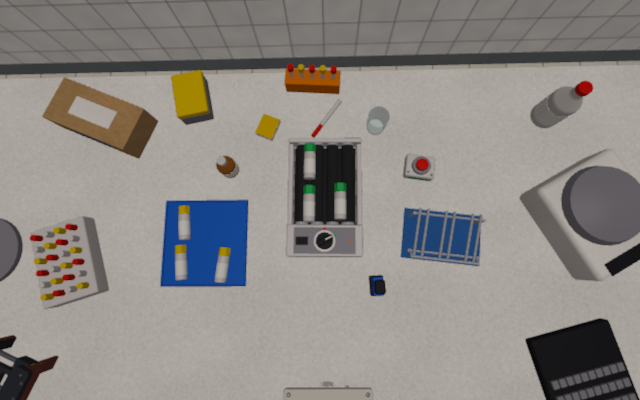

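View pics/side0.png

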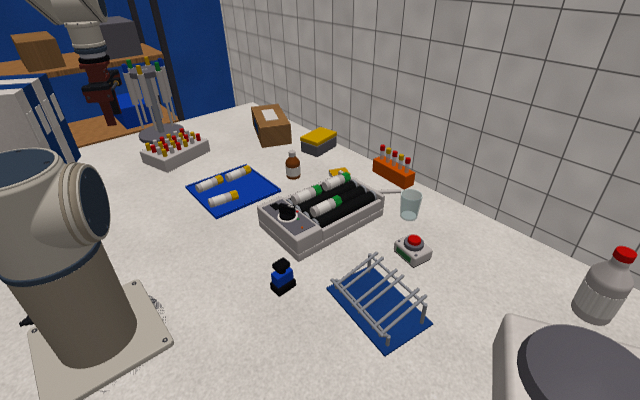

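The top view shows three green caps on the mixer, at about (309,148), (309,188) and (340,186). Three yellow-capped containers lie in the tray at (184,222), (181,262) and (222,265). The rack is at (442,237), the timer button at (422,165) and the knob at (324,240). Next I'll turn these pixels into positions.

```bash
cat > h.py <<'E'
import numpy as np,cv2
from rig import robot
def cloud(n,d):
    i=robot.camera_info(n); f=200/np.tan(np.radians(i["fovy"]/2))
    v,u=np.mgrid[0:400,0:640]
    X=(u-i["cx"])/f*d; Y=-(v-i["cy"])/f*d
    P=np.stack([X,Y,-d,np.ones_like(d)],-1)
    W=(P@i["extrinsics"].T)[...,:3]; W[d<=0]=np.nan; return W
E
python3 - <<'E'
from h import *
np.set_printoptions(precision=1,suppress=True)
d=np.load("top0.npy"); W=cloud("top",d); im=cv2.imread("pics/top0.png")
np.save("W0.npy",W)
for (u,v) in [(150,180),(270,300),(380,350),(470,150),(500,300),(422,165),(324,240),(309,161),(309,203),(340,201),(184,222),(181,262),(222,265),(296,145),(357,143),(292,252),(360,252),(166,203),(246,203),(164,283),(245,283),(405,262),(480,262),(407,212),(482,218),(270,126),(226,165),(377,120),(377,286),(326,118)]: print(u,v,W[v,u])
d=np.load("side0.npy"); Ws=cloud("side",d)
for (u,v) in [(250,250),(414,240),(286,210),(240,350)]: print('s',u,v,Ws[v,u])
for k,(x0,y0,x1,y1) in {"mix":(280,125,375,265),"rack":(395,145,495,275),"tray":(155,195,255,290)}.items():
    c=im[y0:y1,x0:x1]; s=min(800/c.shape[1],600/c.shape[0]); cv2.imwrite(f"pics/{k}0.png",cv2.resize(c,None,fx=s,fy=s,interpolation=cv2.INTER_CUBIC))
E
```

```text
150 180 [636.4 477.7   2.1]
270 300 [316.5 144.1   1.2]
380 350 [ 194.1 -132.3    0.4]
470 150 [ 707.4 -395.5    0.8]
500 300 [ 312.7 -438.6    1.3]
422 165 [ 652.9 -248.9   55. ]
324 240 [461.7   3.1 108.1]
309 161 [655.3  37.6  99.6]
309 203 [551.2  38.1  98.5]
340 201 [555.  -36.4  99.3]
184 222 [516.8 366.9  28.6]
181 262 [414.4 368.7  29.2]
222 265 [406.  261.9  33.7]
296 145 [708.7  72.6  63.8]
357 143 [711.7 -84.3  62.7]
292 252 [435.6  80.9  75.8]
360 252 [434.  -82.8  76.6]
166 203 [570.7 425.8  10. ]
246 203 [567.6 210.   11.6]
164 283 [361.3 420.1   4.5]
245 283 [359.6 209.2   3.2]
405 262 [ 409.4 -204.4    3.4]
480 262 [ 407.6 -397.1    0.4]
407 212 [ 538.6 -215.     8.9]
482 218 [ 521.4 -411.9    0.6]
270 126 [780.7 148.5  14.6]
226 165 [655.  248.8  75.9]
377 120 [ 795.9 -146.3    6.3]
377 286 [ 354.4 -120.2   79.1]
326 118 [802.9  -5.7  10. ]
s 250 250 [361.9  31.2  -1.6]
s 414 240 [ 650.9 -255.2   55.5]
s 286 210 [459.3  -2.1  96.9]
s 240 350 [ 200.2 -203.6   -0.1]
```

View pics/mix0.png

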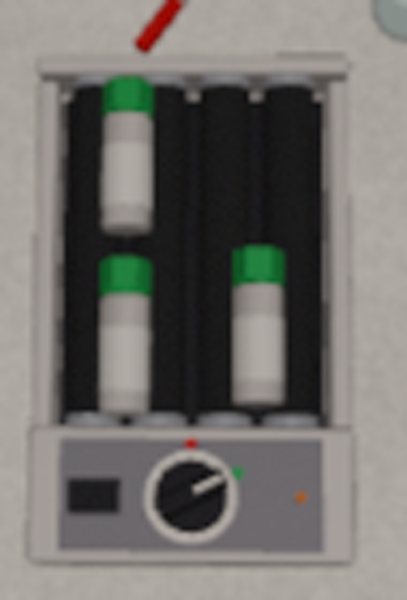

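View pics/rack0.png

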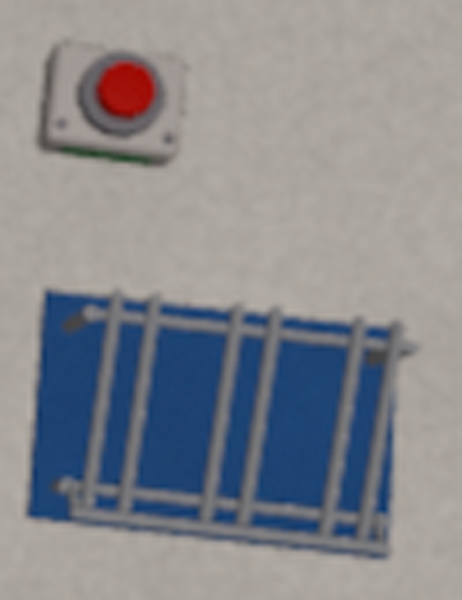

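```bash
cat > m.py <<'E'
from h import *
np.set_printoptions(precision=1,suppress=True)
def rect(P):
    r=cv2.minAreaRect(P[:,:2].astype(np.float32)); return r
def blobs(im,W,lo,hi,area=25):
    hsv=cv2.cvtColor(im,cv2.COLOR_BGR2HSV); m=cv2.inRange(hsv,lo,hi)
    n,l,s,c=cv2.connectedComponentsWithStats(m)
    return [(c[i],W[l==i]) for i in range(1,n) if s[i,4]>=area]
E
python3 - <<'E'
from m import *
for n in("top","side"):
    W=cloud(n,np.load(n+"0.npy")); im=cv2.imread(f"pics/{n}0.png")
    x,y,z=W[...,0],W[...,1],W[...,2]
    reg=(x>400)&(x<760)&(abs(y)<130)
    print(n,"mix box",rect(W[reg&(z>70)&(z<80)&(x<530)]), "all>55",rect(W[reg&(z>55)]))
    reg=(x>380)&(x<560)&(y<-190)&(y>-430)
    print("rack base(blue)")
    hsv=cv2.cvtColor(im,cv2.COLOR_BGR2HSV)
    b=cv2.inRange(hsv,(100,120,60),(125,255,255))>0
    print(rect(W[b&reg&(z<12)]), "tray",rect(W[b&(x>330)&(y>180)&(x<600)&(y<460)&(z<15)]))
    P=W[reg&(z>12)]; print(rect(P),P[:,2].min(),P[:,2].max())
    for nm,lo,hi in [("red",(0,150,100),(6,255,255)),("green",(50,120,60),(85,255,255)),("yel",(18,150,100),(32,255,255))]:
        for c,Q in blobs(im,W,lo,hi):
            print(nm,c,np.nanmean(Q,0),np.nanmax(Q[:,2]),len(Q))
E
```

```text
top mix box ((477.46533203125, 3.9142532348632812), (185.00257873535156, 104.65362548828125), 89.62744140625) all>55 ((593.384765625, -15.8973388671875), (222.35926818847656, 336.388916015625), 89.00050354003906)
rack base(blue)
((475.1600036621094, -299.77435302734375), (197.31869506835938, 125.71422576904297), 83.549072265625) tray ((465.9063415527344, 317.54656982421875), (218.4950714111328, 221.12368774414062), 89.78890991210938)
((472.7661437988281, -298.1751708984375), (178.60997009277344, 122.29315948486328), 82.8668212890625) 12.001786043142715 75.5643249245054
red [289.7  66.3] [922.5  88.6  75.3] 103.93061764329195 33
red [311.5  67.3] [932.8  31.7  49.9] 103.24748335837137 34
red [333.   68.2] [900.3 -25.   99.6] 103.61470331518251 31
red [585.2  87.2] [ 799.3 -598.2  171.1] 174.7382101798903 139
red [316.6 130.3] [767.1  20.5  11.6] 16.290289244960377 48
red [421.8 164. ] [ 655.2 -248.3   56.4] 60.86474086795681 112
red [ 68.4 226.4] [504.  637.6  75. ] 78.83811540544696 28
red [ 32.9 237.7] [476.8 724.   75.1] 80.10870829577186 29
red [ 58.6 241.8] [466.  657.9  75.3] 79
[... 2533 characters left out ...]
.6  68.9] [418.3 835.8 287.5] 300.74095013716953 37
yel [318.4 135.7] [852.7 346.7  60.6] 66.22244049289475 393
yel [183.1 139.5] [452.8 642.3  65.8] 77.98869692302196 48
yel [170.8 139.8] [417.2 667.5  66.8] 75.5059085858336 44
yel [162.2 148.3] [368.7 622.2  65.6] 76.91286013017793 61
yel [147.6 145.7] [338.9 686.8  61.2] 76.90948652686484 29
yel [388.2 150.1] [905.4  54.1  93.1] 100.31754907799564 27
yel [401.3 156.6] [902.1  -2.8  93.2] 100.62664504470138 25
yel [247.1 168.5] [552.  362.9  25.5] 32.3524172531387 40
yel [337.3 171. ] [775.8 156.2  20. ] 94.1470243345592 77
yel [219.  178.4] [450.3 367.6  25.1] 33.40104046861882 46
yel [233.8 194.2] [441.2 252.5  24.7] 33.02799645491052 57
```

Run:
```python
from m import *
for n in("top","side"):
    W=cloud(n,np.load(n+"0.npy")); im=cv2.imread(f"pics/{n}0.png")
    x,y,z=W[...,0],W[...,1],W[...,2]
    print(n,"box",rect(W[(x>400)&(x<520)&(abs(y)<130)&(z>71)&(z<79)]))
    print("far",rect(W[(x>690)&(x<760)&(abs(y)<130)&(z>70)&(z<79)]))
    print("knob",rect(W[(x>420)&(x<500)&(abs(y)<40)&(z>98)&(z<115)]), rect(W[(x>420)&(x<500)&(abs(y)<40)&(z>80)&(z<115)]))
    # rollers region dark z profile in y
    m=(x>525)&(x<690)&(z>66)&(abs(y)<90)
    for c,(x0,x1,y0,y1) in {"d_fl":(610,700,20,58),"d_nl":(500,607,20,58),"d_nr":(500,610,-58,-16)}.items():
        P=W[(x>x0)&(x<x1)&(y>y0)&(y<y1)&(z>84)]; print(c,rect(P),np.percentile(P[:,2],98))
    for c,(x0,x1,y0,y1) in {"w_f":(475,570,340,400),"w_nl":(370,470,340,400),"w_nr":(360,460,230,290)}.items():
        P=W[(x>x0)&(x<x1)&(y>y0)&(y<y1)&(z>16)]; print(c,rect(P),np.percentile(P[:,2],98))
    P=W[(x>600)&(x<700)&(y>-310)&(y<-200)&(z>24)&(z<45)]; print("timer",rect(P))
```

```text
top box ((472.5707702636719, 3.945526123046875), (185.02825927734375, 94.7818603515625), 89.60028076171875)
far ((713.5672607421875, -21.336692810058594), (60.1683464050293, 223.3717041015625), 9.300642967224121)
knob ((463.0954284667969, 4.294395446777344), (11.332157135009766, 40.766292572021484), 25.767581939697266) ((466.733642578125, 6.687786102294922), (48.19609069824219, 40.785552978515625), 33.226444244384766)
d_fl ((658.066162109375, 39.381568908691406), (27.64144515991211, 83.66203308105469), 89.52981567382812) 100.75898151570631
d_nl ((554.15771484375, 39.78352355957031), (27.057518005371094, 87.88167572021484), 89.9842300415039) 101.06366172851205
d_nr ((558.6409912109375, -35.69049072265625), (27.1180477142334, 88.46307373046875), 88.92512512207031) 100.59445238897902
w_f ((518.263671875, 369.924560546875), (87.48324584960938, 29.012292861938477), 3.537747859954834) 36.27346049147512
w_nl ((415.60888671875, 374.59930419921875), (87.68449401855469, 29.51812171936035), 5.329273700714111) 36.31299781817966
w_nr ((408.996826171875, 266.15838623046875), (28.93387794494629, 87
[... 726 characters left out ...]
562, 34.80118179321289), (26.5430965423584, 89.35285949707031), 86.40235900878906) 98.26745279515043
d_nr ((558.527587890625, -40.9000244140625), (27.08090591430664, 88.25088500976562), 87.52384948730469) 98.39430850668951
w_f ((519.6738891601562, 363.930908203125), (89.8432388305664, 25.00881004333496), 3.0908069610595703) 33.69534089939914
w_nl ((417.82257080078125, 368.34906005859375), (90.03456115722656, 27.989337921142578), 2.2731552124023438) 33.449664531784855
w_nr ((409.3520202636719, 261.3699951171875), (28.742816925048828, 87.92440795898438), 83.66960144042969) 33.632871506314345
timer ((656.307373046875, -251.573486328125), (76.47784423828125, 61.5540657043457), 81.72098541259766)
```

```bash
cat >> m.py <<'E'
from scipy.spatial.transform import Rotation as R
def rotm(jaw,tilt=0.,yaw=0.):
    """tool down, jaw dir angle (rad) in world; tilt: raises the +x side, about axis at yaw"""
    x=np.array([np.cos(jaw),np.sin(jaw),0]); z=np.array([0,0,-1.]); y=np.cross(z,x)
    M=R.from_matrix(np.stack([x,y,z],1))
    if tilt: M=R.from_euler('z',yaw)*R.from_euler('y',-tilt)*R.from_euler('z',-yaw)*M
    return M
def quat(M):
    q=M.as_quat(); return [float(q[3]),float(q[0]),float(q[1]),float(q[2])]
def tcp(g,M): return (np.array(g,float)-163*M.apply([0,0,1])).tolist()
def best(g,jaw,tilt=0.,yaw=0.):
    c=[]
    for j in(jaw,jaw+np.pi):
        M=rotm(j,tilt,yaw); q=robot.inverse_kinematics(tcp(g,M),quat(M))
        if q is not None: c.append((abs(q[5]),j,q))
    c.sort(key=lambda t:t[0]); return c
def reach(g,M): robot.reach(tcp(g,M),quat(M))
def lin(g,M,feed=200,f=None): return robot.move_l(tcp(g,M),quat(M),feed=feed,until_force=f)
def gp():
    q=robot.get_ee_rot(); M=R.from_quat([q[1],q[2],q[3],q[0]]); return np.array(robot.get_tcp_pos())+163*M.apply([0,0,1])
E
python3 - <<'E'
from m import *
W=cloud("top",np.load("top0.npy")); x,y,z=W[...,0],W[...,1],W[...,2]
for c,(x0,x1,y0,y1,h) in {"d_fl":(610,700,20,58,90),"d_nl":(500,607,20,58,90),"d_nr":(500,610,-58,-16,90),"w_f":(475,570,340,400,20),"w_nl":(370,470,340,400,20),"w_nr":(360,460,230,300,20)}.items():
    P=W[(x>x0)&(x<x1)&(y>y0)&(y<y1)&(z>h)]
    p=np.polyfit(P[:,0],P[:,1],1) ; xm=(P[:,0].min()+P[:,0].max())/2
    print(c,xm,np.polyval(p,xm),"yaw",np.arctan(p[0]),P[:,0].min(),P[:,0].max(),len(P))
# rack
for n in("top","side"):
    W=cloud(n,np.load(n+"0.npy")); x,y,z=W[...,0],W[...,1],W[...,2]
    P=W[(x>380)&(x<560)&(y<-190)&(y>-430)&(z>14)]
    a=-0.12; L=P-[475,-301,0]; lx=L[:,0]*np.cos(a)+L[:,1]*np.sin(a); ly=-L[:,0]*np.sin(a)+L[:,1]*np.cos(a)
    for lo in range(-70,70,8):
        k=(lx>lo)&(lx<lo+8)
        h=np.histogram(ly[k],bins=range(-100,101,8))[0]
        print(lo,k.sum(),np.percentile(P[k,2],[10,50,90]) if k.any() else '',h)
for b in [rotm(0)]: 
    for nm,g,j in [("knobON",(463,2.5,103),np.radians(27)),("knobOFF",(463,2.5,103),np.pi/2),("d",(557,40,96),np.pi/2),("lane2",(460,-235,75),np.pi/2-.12)]:
        print(nm,[(round(t[0],2),round(t[1],2)) for t in best(g,j,.314 if nm=="lane2" else 0,-.12)])
E
```

```text
d_fl 658.0834617264927 38.52486746380491 yaw -0.02809872296384072 616.2425962803202 699.9243271726652 335
d_nl 553.6466298632953 40.39419377711725 yaw -0.010151082172680336 510.2151955617792 597.0780641648114 376
d_nr 558.8048062577419 -35.186646142900706 yaw -0.018048794832303802 514.5802872300176 603.0293252854663 389
w_f 518.8269472086138 368.52308869635897 yaw 0.07769043904093612 475.0451108107873 562.6087836064403 376
w_nl 416.2068875484349 371.02865990444303 yaw 0.0700129697620367 372.0883026422862 460.3254724545836 387
w_nr 408.775799003553 264.1267283701809 yaw -0.10772286350487698 366.01745829580943 451.5341397112966 388
-70 52 [44.1 46.1 47.8] [0 0 2 3 3 3 2 3 4 1 4 2 2 4 1 3 3 0 4 2 1 4 1 0 0]
-62 169 [39.7 46.6 48.7] [ 0  0  8 10  7  7 10  8  7  6  6 10  7  5 10  7  6  7  8  8  8  7 12  5
  0]
-54 135 [30.7 35.8 39.3] [ 0  1  8 10  5  5  9  3  4  4  3 12  3  5  9  5  1  3  4 12  3  5 11 10
  0]
-46 141 [30.6 34.4 42. ] [ 0  2  5 10  6  4 10  7  3  2  7 10  3  7  9  5  6  4  5 10  3  8  8  7
  0]
-38 54 [40.9 42.6 44.9] [0 0 0 9 0 3 6 0 0 0 0 9 0 3 6 0 0 0 0 9 0 3 6 0 0]
-
[... 2498 characters left out ...]
 7  0 10  1  0  0  0  6  8  0 10  0  0
  0]
34 93 [57.5 63.8 66.1] [ 0  9  7  9  0 16  2  0  0  0  3  9  0 12  2  0  0  0  5  6  0 12  1  0
  0]
42 329 [32.9 60.4 67.4] [ 0 56 27  9 12 17  7 12 10 11 16 10 10 18  6  9  9 10 13 10  8 17 22 10
  0]
50 69 [66.5 69.  71.5] [ 0  0  5  8  0 12  1  0  0  0  4  8  0 10  1  0  0  0  5  5  0  9  0  1
  0]
58 4 [69.  69.6 69.8] [0 0 0 1 0 0 0 0 0 0 0 1 0 1 0 0 0 0 0 1 0 0 0 0 0]
66 0  [0 0 0 0 0 0 0 0 0 0 0 0 0 0 0 0 0 0 0 0 0 0 0 0 0]
knobON [(np.float64(0.49), np.float64(0.47))]
knobOFF [(np.float64(1.55), 4.71), (np.float64(1.59), 1.57)]
d [(np.float64(1.52), 1.57), (np.float64(1.62), 4.71)]
lane2 [(np.float64(0.62), 4.59), (np.float64(2.52), 1.45)]
```

Run:
```python
from m import *
LM=[]
for n in("top","side"):
    W=cloud(n,np.load(n+"0.npy")); x,y,z=W[...,0],W[...,1],W[...,2]
    P=W[(x>380)&(x<560)&(y<-190)&(y>-430)&(z>14)]
    for a in(-0.12,):
        L=P-[475,-301,0]; lx=L[:,0]*np.cos(a)+L[:,1]*np.sin(a); ly=-L[:,0]*np.sin(a)+L[:,1]*np.cos(a)
        for c in(-62,2,66):
            k=(abs(ly-c)<24)&(lx>-36)&(lx<40)
            w=[ly[k&(ly<c)],ly[k&(ly>c)]]
            sl=[np.polyfit(lx[k&s],ly[k&s],1)[0] for s in(ly<c,ly>c)]
            print(n,c,np.mean(w[0]),np.mean(w[1]),"mid",(np.mean(w[0])+np.mean(w[1]))/2,"slopes",sl)
M=rotm(np.radians(27)); M1=rotm(np.radians(27)+1.15)
robot.command_gripper(45,30)
reach((463.5,2.5,170),M); lin((463.5,2.5,103.5),M,150,f=12)
print(gp(),robot.get_ft_force())
robot.command_gripper(0,35); print("w",robot.get_width())
reach((463.5,2.5,103.5),M1); print(gp(),robot.get_ft_force(),robot.get_ft_torque())
robot.command_gripper(45); lin((463.5,2.5,170),M1,200)
p,d=robot.capture("top"); cv2.imwrite("pics/k1.png",cv2.resize(p[200:280,260:390,::-1],None,fx=6,fy=6)); print(robot.get_time_s())
p,d=robot.capture("side"); cv2.imwrite("pics/k1s.png",cv2.resize(p[130:280,180:460,::-1],None,fx=2.8,fy=2.8))
for y in(-238,-300,-360): print([(round(t[0],2),round(t[1],2)) for t in best((460,y,75),-np.pi/2-.12,.314,-.12)])
```

```text
top -62 -70.94601968689912 -50.88998960397148 mid -60.9180046454353 slopes [np.float64(-0.005086607271750838), np.float64(-0.0029170410484355936)]
top 2 -7.182600426386642 12.806902733677498 mid 2.812151153645428 slopes [np.float64(-0.009349471152912394), np.float64(-0.0012355135402640585)]
top 66 56.74427480505482 76.62550158672808 mid 66.68488819589145 slopes [np.float64(-0.006191184744972611), np.float64(0.0009243392067474859)]
side -62 -74.94486711846737 -55.04362008355213 mid -64.99424360100974 slopes [np.float64(-0.00836445755590388), np.float64(-0.0018381274546062625)]
side 2 -11.210162334211102 8.934805127254421 mid -1.1376786034783404 slopes [np.float64(-0.00260391820122466), np.float64(-0.001054775189517399)]
side 66 52.686515947284065 72.65181260748848 mid 62.66916427738627 slopes [np.float64(-0.0025674669381643427), np.float64(-0.005622598333129345)]
[463.7   2.8 103.7] [-0.3 -0.  -0. ]
w 11.284436610869445
[463.9   3.4 103.8] [-0.   8.3  2.7] [ 1.3  0.1 -0.1]
6.625
[(np.float64(0.62), -1.69), (np.float64(2.53), 1.45)]
[(np.float64(0.53), -1.69)]
[(np.float64(0.47), -1.69)]
```

View pics/k1s.png

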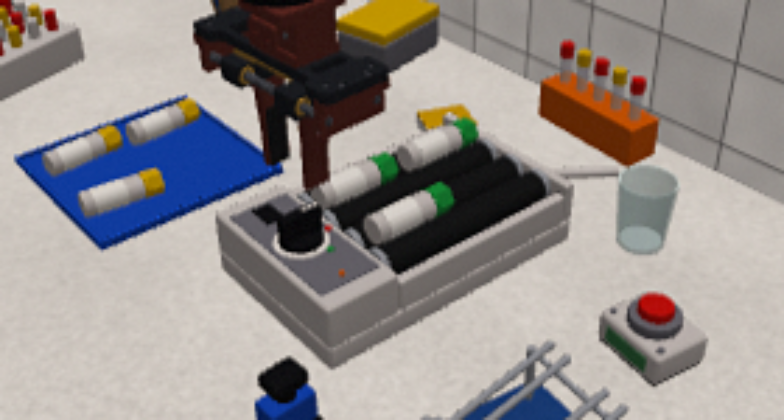

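View pics/k1.png

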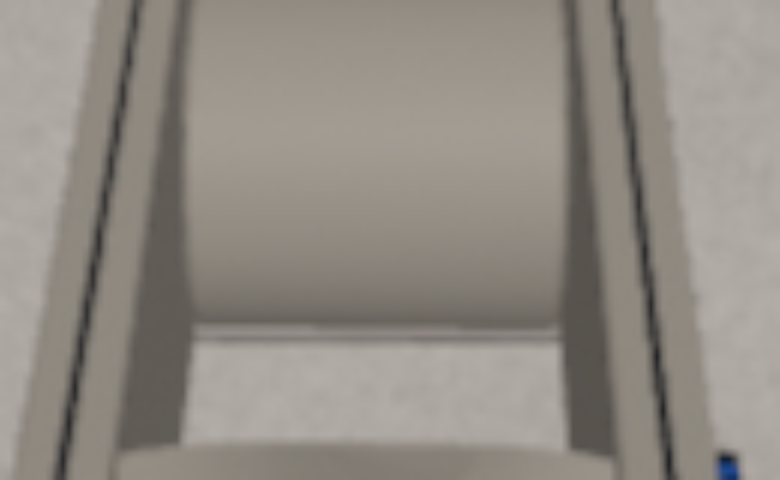

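```bash
cat >> m.py <<'E'
A=-0.12; OFF=13.5
def lane(c,up=2.,nrm=2.,dx=-17.):
    M=R.from_euler('z',A)*R.from_euler('y',-0.314)
    return np.array([475,-301,60])+R.from_euler('z',A).apply([dx,c,0])+M.apply([up,0,nrm])
def snap(tag,box=None,s=2):
    for n in("top","side"):
        p,d=robot.capture(n); np.save(f"{n}_{tag}.npy",d); q=np.ascontiguousarray(p[:,:,::-1]); cv2.imwrite(f"pics/{n}_{tag}.png",q)
def pick(x,y,zaxis,jaw,h=150):
    M=rotm(jaw); robot.command_gripper(50,25)
    reach((x,y,h),M); hit=lin((x,y,zaxis+OFF),M,150,f=10); print("pick",hit,gp(),end=' ')
    robot.command_gripper(0,25); w=robot.get_width(); lin((x,y,h+20),M,200); print("w",w,robot.get_width()); return w
def rackplace(c,jaw=-np.pi/2):
    M=rotm(jaw+A,.314,A); up=-M.apply([0,0,1]); g=lane(c)+OFF*up
    reach(g+90*up,M); print("w",robot.get_width()); hit=lin(g,M,120,f=8); print("place",hit,gp()-g)
    robot.command_gripper(45); lin(g+90*up,M,250); print("t",robot.get_time_s())
E
python3 - <<'E'
from m import *
pick(558.5,-35.5,83,-np.pi/2)
rackplace(-62.5)
reach((330,250,200),rotm(-np.pi/2))
snap("a")
E
```

```text
pick False [558.4 -35.5  96.3] w 28.453105801897586 28.258620871701176
w 28.448043967841596
place True [-0.1  0.6 -1. ]
t 14.2083
```

View pics/top_a.png

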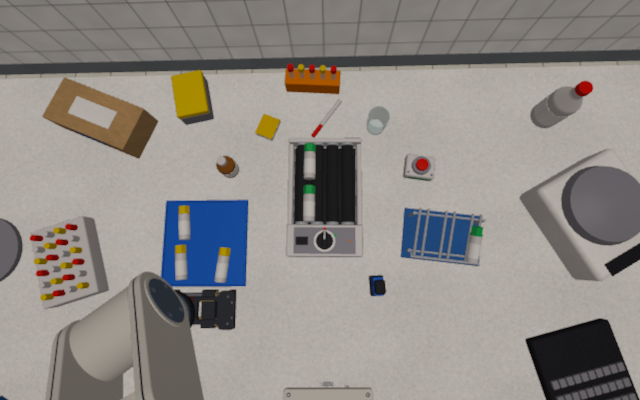

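View pics/side_a.png

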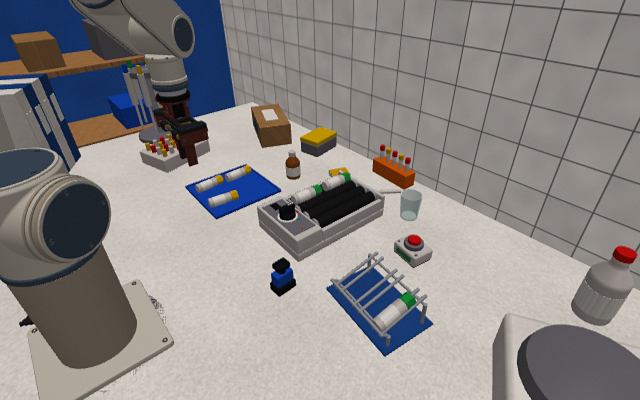

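The knob's white line at (324,232) now points to the red dot, so it is OFF. The first container lies in lane 0 at (475,245) with its cap uphill. On to the other two.

Run:
```python
from m import *
pick(554.5,40,83,-np.pi/2)
rackplace(1.3)
pick(658,39.3,83,-np.pi/2)
rackplace(65.2)
reach((330,250,200),rotm(-np.pi/2))
snap("b")
W=cloud("top",np.load("top_b.npy")); im=cv2.imread("pics/top_b.png")
for c,Q in blobs(im,W,(50,120,60),(85,255,255)): 
    m=np.nanmean(Q,0); L=R.from_euler('z',-A).apply(m-[475,-301,0]); print("green",c,m,L)
c=np.hstack([im[190:290,150:260],im[190:290,390:500]]); cv2.imwrite("pics/b.png",cv2.resize(c,None,fx=3.6,fy=3.6,interpolation=cv2.INTER_CUBIC))
x,y,z=W[...,0],W[...,1],W[...,2]
for k,(x0,x1,y0,y1,h) in {"w_f":(475,570,340,400,20),"w_nl":(370,470,340,400,20),"w_nr":(360,460,230,300,20)}.items():
    P=W[(x>x0)&(x<x1)&(y>y0)&(y<y1)&(z>h)]
    p=np.polyfit(P[:,0],P[:,1],1) ; xm=(P[:,0].min()+P[:,0].max())/2
    print(k,xm,np.polyval(p,xm),"yaw",np.arctan(p[0]))
    print([(round(t[0],2),round(t[1],2)) for t in best((xm,np.polyval(p,xm),50),np.pi/2+np.arctan(p[0]))])
print([(round(t[0],2),round(t[1],2)) for t in best((659,40,97),np.pi/2)])
```

```text
pick False [554.3  40.7  96.8] w 28.87210618735541 28.376825053328332
w 28.476970401365488
place True [ 0.3  0.4 -1.1]
t 22.625
pick True [656.5  38.   93.4] w 28.843783834023434 28.547789374743683
w 28.74035777977339
place False [0.2 0.1 0.2]
t 29.1083
green [423.4 223.7] [ 499.7 -236.5   82. ] [16.8 67.  82. ]
green [449.9 228. ] [ 488.9 -299.9   79.6] [13.7  2.8 79.6]
green [476.3 230.7] [ 481.5 -361.    82.5] [ 13.6 -58.8  82.5]
w_f 518.8487963729372 368.62289403144223 yaw 0.07081350106194584
[(np.float64(1.04), np.float64(1.64)), (np.float64(2.1), np.float64(4.78))]
w_nl 416.30893230115 371.0369770609299 yaw 0.0759416171496532
[(np.float64(0.94), np.float64(1.65)), (np.float64(2.2), np.float64(4.79))]
w_nr 405.87791669678535 257.39358833801833 yaw 0.18598239784558288
[(np.float64(1.22), np.float64(1.76)), (np.float64(1.93), np.float64(4.9))]
[(np.float64(1.53), 1.57), (np.float64(1.61), 4.71)]
```

View pics/b.png

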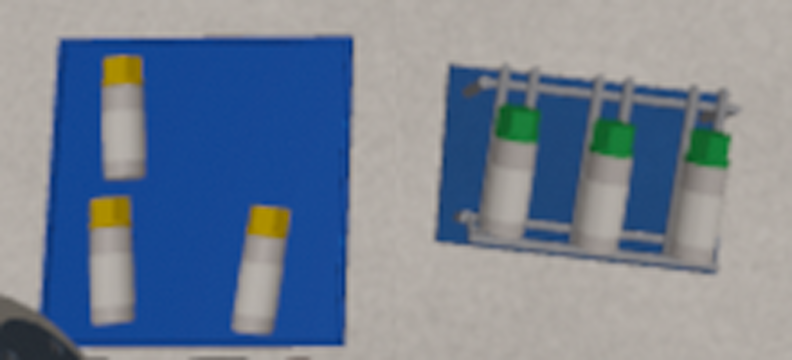

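View pics/side_b.png

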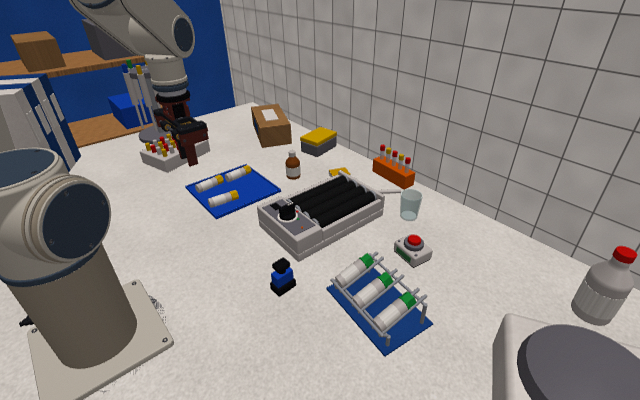

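All three green containers lie in the rack with their caps uphill, at (423,224), (450,228) and (476,231). The third pick reported a contact and ended about 3 mm low, so I'll descend more slowly on the far slot. Next are the yellow ones.

```bash
cat >> m.py <<'E'
def rollplace(x,y,jaw=np.pi/2-.01):
    M=rotm(jaw); reach((x,y,165),M); print("w",robot.get_width()); z=83+OFF+.8
    hit=lin((x,y,112),M,200); hit=lin((x,y,z),M,40,f=6); print("place",hit,gp(),robot.get_ft_force())
    robot.command_gripper(46); lin((x,y,160),M,250); print("t",robot.get_time_s())
E
python3 - <<'E'
from m import *
pick(409,264,18.5,np.pi/2-.11,h=110)
rollplace(608,-35.5)
reach((330,250,200),rotm(np.pi/2))
snap("c")
im=cv2.imread("pics/top_c.png");cv2.imwrite("pics/c.png",cv2.resize(im[125:290,150:390],None,fx=3.3,fy=3.3,interpolation=cv2.INTER_CUBIC))
E
```

```text
pick False [409.2 264.1  32.2] w 28.623536502266962 28.23699794745137
w 28.415063356637898
place True [608.6 -35.8  98.1] [ 1.3 -2.4  2.3]
t 38.8
```

View pics/c.png

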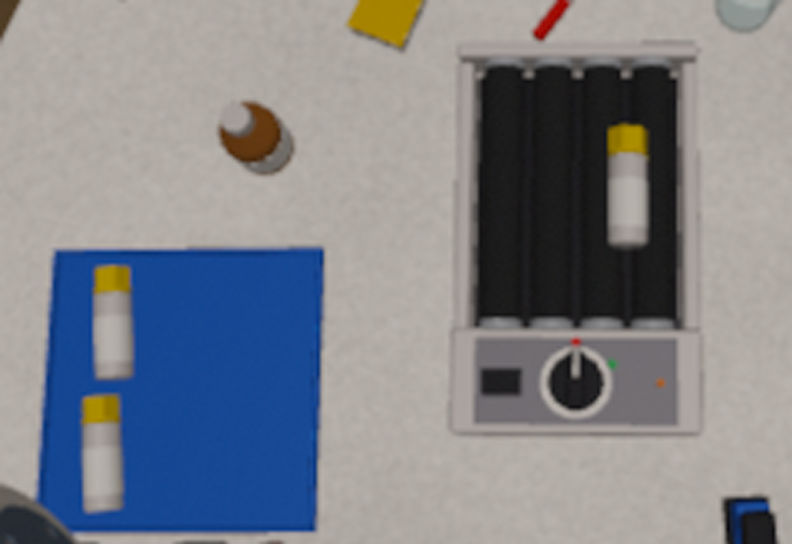

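The yellow container lies flat in the right valley at about (627,185) in this crop, and the knob is still OFF. Next are the two in the tray's left column.

Run:
```python
from m import *
pick(518.5,369,18.5,np.pi/2+.07,h=110)
rollplace(660,40)
pick(416.5,371.5,18.5,np.pi/2+.07,h=110)
rollplace(557,40)
reach((330,250,200),rotm(np.pi/2))
snap("d")
im=cv2.imread("pics/top_d.png");cv2.imwrite("pics/d.png",cv2.resize(im[125:290,270:500],None,fx=3.4,fy=3.4,interpolation=cv2.INTER_CUBIC))
W=cloud("top",np.load("top_d.npy")); x,y,z=W[...,0],W[...,1],W[...,2]
for k,(x0,x1,y0,y1) in {"fl":(608,718,15,65),"nl":(500,608,15,65),"r":(550,670,-60,-10)}.items():
    P=W[(x>x0)&(x<x1)&(y>y0)&(y<y1)&(z>88)]; p=np.polyfit(P[:,0],P[:,1],1); print(k,P[:,0].min(),P[:,0].max(),P[:,1].mean(),np.arctan(p[0]),[np.percentile(P[(P[:,0]-np.median(P[:,0]))*s>0,2],97) for s in(-1,1)])
for c,Q in blobs(im,W,(0,150,100),(6,255,255),60): print("red",c,np.nanmean(Q,0))
```

```text
pick False [518.8 369.2  32.8] w 28.185304232512504 28.511724302499335
w 28.22904627825392
place True [660.6  39.7  98.5] [ 0.5 -1.9  1.9]
t 46.4833
pick False [417.  371.5  32.3] w 28.564719164895237 28.255536772986552
w 28.723305085526814
place True [557.4  40.1  97.7] [-0.7  0.1  5. ]
t 53.2
fl 615.6110542766698 703.3026966695247 38.68926011076255 -0.020302787264376013 [np.float64(100.75571837658057), np.float64(100.8448202302329)]
nl 512.6794270410537 601.0929084589482 40.56167331071191 -0.004838172742558439 [np.float64(100.69843186626755), np.float64(100.27706316756952)]
r 563.594720743085 652.5001800678066 -35.95547813839925 -0.006239622460357038 [np.float64(100.41698994532699), np.float64(100.78577766572738)]
red [584.8  87.2] [ 799.3 -597.7  170.8]
red [430.6 162.5] [ 658.6 -270.6   56.8]
```

View pics/d.png

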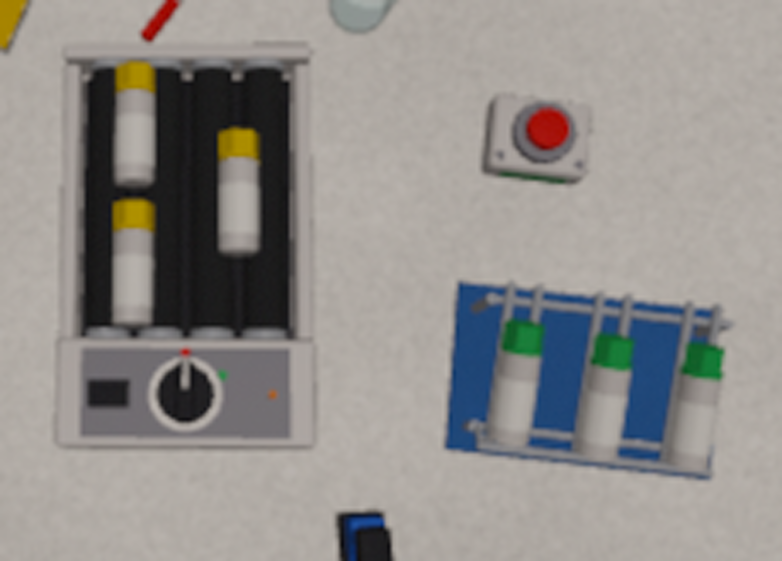

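View pics/side_d.png

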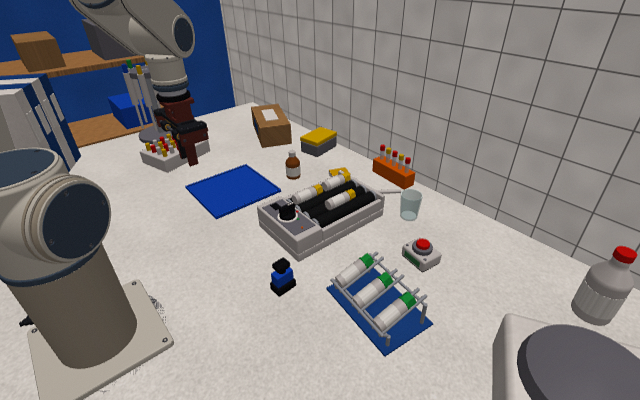

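All three yellow containers lie level in their valleys. The timer has been knocked to (430,162), about (659,-271). Next I turn the knob ON, check the timer again, then press its button.

Run:
```python
from m import *
M=rotm(np.pi/2); M1=rotm(np.pi/2-1.14)
robot.command_gripper(45,35)
reach((463.5,3.2,170),M); print(lin((463.5,3.2,103.5),M,120,f=12))
robot.command_gripper(0,35); print("w",robot.get_width())
reach((463.5,3.2,103.5),M1); print(gp(),robot.get_ft_force(),robot.get_ft_torque())
robot.sleep(.3)
robot.command_gripper(45); lin((463.5,3.2,170),M1,200)
robot.command_gripper(0,10)
reach((330,250,200),rotm(np.pi/2)); robot.sleep(.3)
snap("e")
im=cv2.imread("pics/top_e.png");cv2.imwrite("pics/e.png",cv2.resize(im[125:290,270:500],None,fx=3.4,fy=3.4,interpolation=cv2.INTER_CUBIC))
for n in("top","side"):
    im=cv2.imread(f"pics/{n}_e.png"); W=cloud(n,np.load(n+"_e.npy"))
    for c,Q in blobs(im,W,(0,150,100),(6,255,255),60):
        r=cv2.minAreaRect(Q[:,:2].astype(np.float32)); print(n,"red",c,np.nanmean(Q,0),r)
print(robot.get_width())
```

```text
False
w 11.819002301397743
[463.    2.5 103.7] [-2.  -3.4  8.1] [-0.8  0.5  0. ]
top red [584.8  87.2] [ 799.3 -597.7  170.8] ((798.7468872070312, -598.6301879882812), (27.391836166381836, 32.55415725708008), 25.39967918395996)
top red [430.6 162.5] [ 658.6 -270.6   56.8] ((659.0454711914062, -270.8897705078125), (28.754430770874023, 28.030298233032227), 43.562923431396484)
side red [423.1 243.2] [ 658.6 -276.    54.9] ((660.2401733398438, -274.3630065917969), (20.109209060668945, 29.415142059326172), 45.63875961303711)
side red [626.6 252.3] [ 798.4 -602.7  169.1] ((799.8034057617188, -601.38916015625), (30.99838638305664, 29.83403205871582), 13.773077011108398)
0.4173456859032833
```

View pics/e.png

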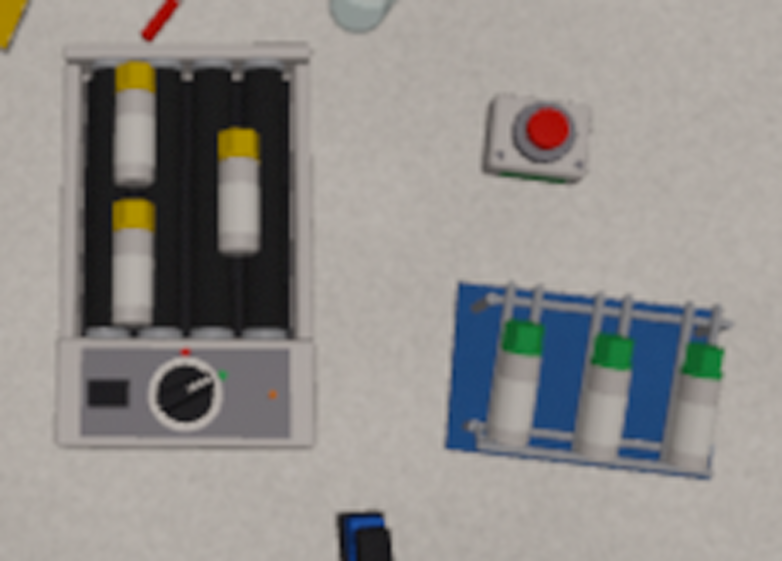

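Run:
```python
from m import *
M=rotm(np.pi/2); b=(659.2,-272)
reach((*b,140),M); lin((*b,80),M,150)
h=lin((*b,66),M,15,f=12); print(h,gp()-[0,0,19],robot.get_ft_force())
robot.sleep(.4); print(gp()-[0,0,19],robot.get_ft_force())
lin((*b,140),M,150); reach((330,250,200),rotm(np.pi/2)); robot.sleep(.5)
snap("f")
im=cv2.imread("pics/top_f.png");cv2.imwrite("pics/f.png",cv2.resize(im[125:290,270:500],None,fx=3.4,fy=3.4,interpolation=cv2.INTER_CUBIC))
for n in("top","side"):
    im=cv2.imread(f"pics/{n}_f.png"); W=cloud(n,np.load(n+"_f.npy"))
    for c,Q in blobs(im,W,(0,150,100),(6,255,255),60): print(n,c,np.nanmean(Q,0))
print(robot.get_time_s())
```

```text
True [ 659.6 -272.2   50.4] [-1.6  0.7  6.3]
[ 659.6 -272.2   50.4] [-2.1  0.6  5.9]
top [584.8  87.2] [ 799.4 -597.6  170.9]
top [430.6 162.5] [ 658.7 -270.6   56.6]
side [423.1 243.3] [ 658.5 -276.3   54.7]
side [626.6 252.2] [ 798.7 -602.6  169.1]
69.3083
```

View pics/f.png

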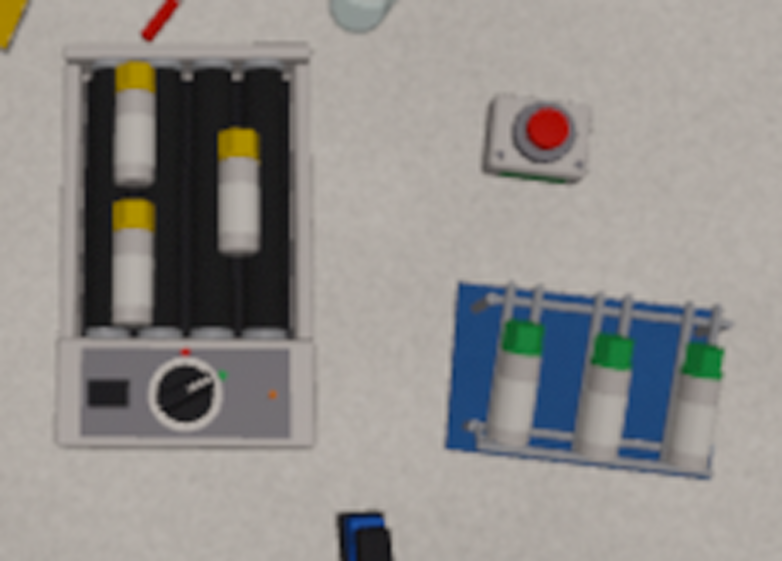

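The first press held at about 6 N with the tip at 50.4 mm, so the button was probably at its stop. A firmer second press does no harm and makes sure of it.

Run:
```python
from m import *
M=rotm(np.pi/2); b=(659.2,-272)
reach((*b,140),M); lin((*b,80),M,150)
h=lin((*b,65),M,15,f=20); robot.sleep(.3); print(h,gp()-[0,0,19],robot.get_ft_force())
lin((*b,140),M,150); reach((330,250,200),rotm(np.pi/2)); robot.sleep(.5)
snap("g")
for n in("top","side"):
    im=cv2.imread(f"pics/{n}_g.png"); W=cloud(n,np.load(n+"_g.npy"))
    for nm,lo,hi in [("red",(0,150,100),(6,255,255)),("green",(50,120,60),(85,255,255))]:
        for c,Q in blobs(im,W,lo,hi,60): print(n,nm,c,np.nanmean(Q,0))
print(robot.get_time_s())
```

```text
True [ 659.6 -272.2   50.4] [-1.4  0.4  7.6]
top red [584.8  87.2] [ 799.3 -597.6  171. ]
top red [430.6 162.5] [ 658.7 -270.6   56.7]
top green [423.4 223.7] [ 499.9 -236.4   82. ]
top green [449.9 228. ] [ 488.8 -299.4   80.5]
top green [476.3 230.7] [ 481.5 -361.    82.5]
side red [423.  243.3] [ 658.  -276.2   54.9]
side red [626.6 252.3] [ 798.5 -602.7  169.1]
side green [367.  259.8] [ 498.1 -245.8   79.8]
side green [385.4 278.7] [ 487.1 -307.9   79.2]
side green [407.9 299.3] [ 479.7 -371.    79.5]
76.5917
```

View pics/side_g.png

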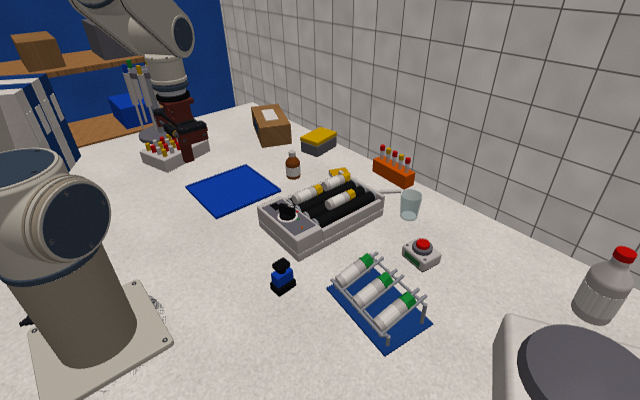

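Both presses stopped at the same 50.4 mm, the second with a 20 N trigger, so the button reached its hard stop. The final pictures show it back up at (431,162) in the top view, everything in place and the arm clear.

```bash
python3 -c "
from rig import robot
robot.hand_in(); print(robot.get_time_s())"
```

```text
the job is handed in; nothing more can be done
the job is handed in; nothing more can be done
```

The changeover is done and handed in, at about 77 s of the 210 s allowed. I turned the knob to OFF and moved the three green-capped containers into lanes 0 to 2. The three yellow-capped ones went onto the rollers: two in the left valley, one in the right. Then I turned the knob to ON and pressed the timer button.

**Last checks:**
- **Containers:** the pictures show each green one in its own lane with the cap uphill. The yellow ones lay level in their valleys, within about 0.02 rad.
- **Knob:** the white line points to the green dot.
- **Timer:** it was knocked about 22 mm aside during the run, so I measured it again before pressing. I pressed twice to be sure. Both presses stopped at the same height, 5.6 mm down, and the button came back up.
- **Bystanders:** they look unmoved by eye; I did not measure them.

**What disagreed:**
- The two cameras differ by 3 to 5 mm in y, and by 2 to 3 mm in height. I averaged them or trusted the top camera, and the grips and valleys took up the difference.
- The third green pick touched something and ended about 3 mm low, but the grasp held.
- The lane 2 container sits about 3 mm uphill of the other two, well inside the 22 mm limit.

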